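# Free the seized clamp knob on the cell-packing bench

### The job

On the battery packing bench the wing knob of one cell clamp has seized. Rock it back and forth in small arcs, stop to stop, until it breaks free, then turn it anticlockwise (seen from above) to its open stop and let go. Leave the knob of the other clamp, the round one, alone.

Things in the scene. Friction and masses are not known exactly. Their poses are not given: they have to be found in the camera images.
- wing_knob (a joint): Angle of the wing knob, rad, + anticlockwise from above, 0 = clamped; starts within 0.03 of 0, stays where left, takes 0.2 to 0.5 N m. Seized: hard stops at about -0.25 and +0.25. Each swing past 0.19 on alternate sides loosens it; after 2 to 4 to-and-fro swings the + stop is gone and it turns to the open stop at 1.15. Extra rocking is harmless; do not drive far past a stop (grip slips).
- wing_grip (a point): On the wing knob's vertical axis, mid-height of its bar, 68 mm above the table; turns with the knob. Dark steel bar 64 mm long (x), 14 mm thick (y: grip across it), 28 mm high (54 to 82 mm above the table), on a 28 mm hub and a grey 52 mm boss, top 44 mm above the table. Within 58 mm of the axis nothing else rises over 45 mm.
- wing_clamp: Clamp with the wing knob, fixed: aluminium plate 110 x 215 x 18 mm, knob near one end, then a steel jaw (top at 44 mm), then a black nest of nine yellow-green cells (tops at 89 mm, 82 to 154 mm from the knob's axis). Origin on the knob's axis at table height; y points from knob to cells, x lies along the bar when the knob is at 0, z up.
- round_knob (a joint): Angle of the round knob (48 mm diameter, dark steel, no bar) on the other clamp, which is otherwise alike; rad, 0 at the start. Leave it alone.
Mind the look-alikes: they are no part of the job. What is shaped like the wing_clamp but red or turquoise is not meant.

How it is judged (in metres and radians):
On the way, in this order (a step that is already met when the one before it is completed fails the run):
1. the wing knob has been rocked clockwise past its clamped position (value of joint wing_knob below -0.12 rad).
2. the wing knob has broken free and turns anticlockwise past its old stop (value of joint wing_knob above 0.45 rad).
At the end, for the whole second after the job is handed in: The wing knob stands at its open stop, within 0.2 rad (11 degrees) of it, and at rest (value of joint wing_knob above 0.95 rad and velocity of joint wing_knob between -0.05 and 0.05 rad/s); the robot touches nothing.
It fails at once if the round knob of the other clamp is turned by more than 0.15 rad (value of joint round_knob above 0.15 rad or value of joint round_knob below -0.15 rad).
It also fails if it takes over 51 s, if anything falls off the work surface, if the arm or the gripper's body presses on something with over 40 N, if the wrist force passes 120 N, or if a joint passes its speed limit or range.

### The arm

A 6-joint arm with a two-finger parallel gripper is mounted at the origin on the work surface. World frame = base frame: x ahead of the robot, y to its left, z up, the work surface at z = 0. Lengths are in m, angles in degrees, forces in N, time in s.
With the tool pointing down it reaches from about 0.35 to 0.975 m from the base axis. Payload 7.1 kg.
Tool frame: the origin (TCP) lies midway between the tips of the shut fingers; the grasp point (between the pads) lies 19 mm behind it (env.grasp_offset is the distance from the TCP to the grasp point, in m); z points along the fingers, x is the direction in which the jaws open and shut, and the axes are right-handed (so a half turn about z gives the same grasp; the last joint's range is limited). The gripper opens to 88 mm and grips with 3 to 60 N. Pads are 20 mm wide; open, the fingers measure 115 mm over their backs; the gripper's body (75 mm by 178 mm) begins 61 mm behind the grasp point.
Start: joints at [-69.213, 24.242, 93.386, -0, 62.372, -1.089], TCP at [0.233, -0.58, 0.185] pointing down, gripper open.
Joint ranges: [-172.04, 172.04], [-51.8, 120.97], [4.93, 147.93], [-75.15, 255.16], [6.16, 154.13], [-145.62, 145.62]. Speed limits (degrees/s): [136.94, 136.94, 172.46, 180, 180, 180].

### API

Orientations are given as [roll, pitch, yaw] about the fixed x, y, z axes, in that order (R = Rz(yaw) Ry(pitch) Rx(roll)).
In Python, from rig import env gives the robot as it stands.
- The arm moves only by the shell command python3 -m pendant 'ROWS'. ROWS is JSON, a list of rows, each a list of 3 entries, a list of its own where there are three numbers: the shift along the tool's x, y, z in cm, then the turn, a rotation vector about the tool's x, y, z in degrees, then the opening, from -1 (shut) to 1 (fully open), so that 0 is half open. A call has 1 to 8 rows; each row shifts and turns the commanded pose from where the row before left it, along the tool's axes as they then stand; what a row does not reach is not made up. A row lasts 1/8 s, in which the tool goes at most 62.5 mm and 10.7 degrees, less where a joint would pass 70% of its speed; a pose out of reach is approached as far as the arm can. A call is refused whole if a number of a shift passes 6.25 or a number of a turn 10.7, either way. A call with a gripper value outside its range is refused whole. The fingers move at their own pace and stop on an object; the grip force is fixed at half the most. Time passes only in rows, so rows that do not move let the fingers close. It gives the time, the measured TCP pose, the force and the opening at its end, in the units of the state.
- env.observe(): the state, without advancing time (a new reading comes with each control period).
- env.read_camera(name): name is "side" or "top" or "wrist"; returns a dict with "img" (384x512x3 uint8, red, green, blue), "depth" (384x512 float32, m along the optical axis (not along the pixel's ray), 0 where there is no reading), "fx", "fy", "cx", "cy" (pixels), "T" (4x4, takes a point from camera to world coordinates); the wrist camera has in their place "mount" (4x4, takes a point from camera to tool coordinates, whose origin is the TCP and whose axes are the tool frame's). Camera axes: x right, y up, looking along -z (the intrinsics and any distortion apply to the point x, -y, -z); pixel columns grow to the right and rows downward; lengths in m; the calibration is good to about 2 mm. A picture is of the moment at which its call begins: read the wrist's pose just before it.
- env.close_job(): hands the job in, once; it reports no verdict.
The state is a dict: "t": time; "joint_pos": joint angles; "joint_vel": joint speeds; "effort": joint torques, N m; "position": TCP position; "tool_rot": TCP orientation; "contact_force": force on the tool from outside, world axes, zero at the start; "moment": the same for the moment, N m; "opening": opening from 0.0 (shut) to 1.0 (fully open).
Only numpy, scipy, OpenCV 4.12 (cv2) and the standard library are available. Lean on these libraries where they do the work, as an engineer would, in place of code of your own. Each camera call takes 0.05 s, during which the arm holds its last target.

## Working session

There is one attempt and no reset: what is moved stays moved. The work goes in short steps, Python scripts to look and compute and a shell command to move; the robot and the scene stay as the last step left them, time stands still between calls to the robot, and variables do not carry over. Pictures are saved under pics/ and viewed, and the job is handed in when it is done.

```bash
mkdir -p pics; ls
python3 - <<'E'
from rig import env
import cv2,pickle
s=env.observe();print(s)
for n in ("top","side"):
    c=env.read_camera(n);pickle.dump(c,open(f"pics/{n}0.pkl","wb"))
    cv2.imwrite(f"pics/{n}0.png",c["img"][...,::-1]);print(n,c["fx"],c["T"].round(3).tolist(),c.keys())
E
```

```text
pics
{'t': 0.0, 'joint_pos': array([-6.92130167e+01,  2.42845271e+01,  9.34322185e+01,  1.08031107e-04,
        6.23728061e+01, -1.08907579e+00]), 'joint_vel': array([ 0.08476164, -0.07454315, -0.01278993, -0.01458968, -0.00385491,
       -0.05496678]), 'effort': array([-7.75493681e-04, -5.44634986e+01, -2.73674244e+01,  6.42200466e-02,
        2.29232985e-02, -1.28455476e-04]), 'position': array([ 0.23267168, -0.57939924,  0.18389532]), 'tool_rot': array([-1.79998202e+02,  8.95337597e-02, -6.81239897e+01]), 'contact_force': array([0.28966069, 0.47393555, 0.40829762]), 'moment': array([ 0.04103184,  0.02638408, -0.00083009]), 'opening': 0.9996193855688992}
top 448.84469335009726 [[0.015, 0.992, -0.128, 0.351], [-1.0, 0.018, 0.02, -0.074], [0.022, 0.128, 0.992, 1.128], [0.0, 0.0, 0.0, 1.0]] dict_keys(['img', 'depth', 'fx', 'fy', 'cx', 'cy', 'T'])
side 396.32362581787714 [[-0.933, 0.24, -0.269, 0.262], [-0.36, -0.658, 0.661, 0.485], [-0.018, 0.713, 0.701, 0.662], [0.0, 0.0, 0.0, 1.0]] dict_keys(['img', 'depth', 'fx', 'fy', 'cx', 'cy', 'T'])
```

View pics/top0.png

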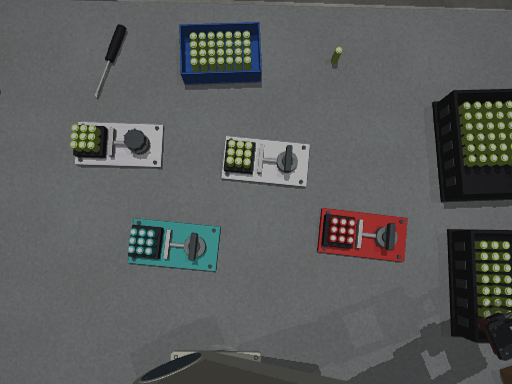

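View pics/side0.png

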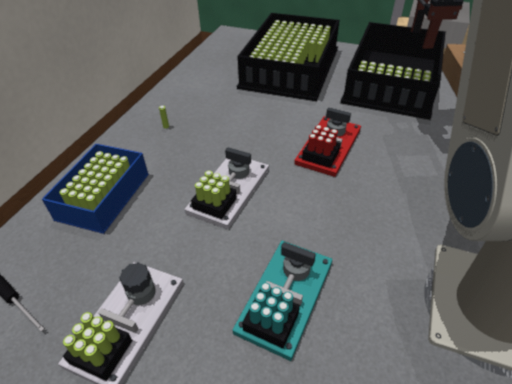

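Four clamps appear in the top view: aluminium with a wing at (288,159), aluminium with a round knob at (137,142), turquoise at (194,247) and red at (387,237). The aluminium wing clamp at (288,159), seen at about (238,158) in the side view, fits the description. I'll confirm it with an enlarged crop and measure it.

```bash
cat > h.py <<'E'
import numpy as np,cv2
def world(c,u,v,z):
    "cast ray through pixel onto plane z"
    d=np.array([(u-c["cx"])/c["fx"],-(v-c["cy"])/c["fy"],-1.]);T=c["T"]
    r=T[:3,:3]@d;o=T[:3,3];return o+r*(z-o[2])/r[2]
def cloud(c):
    H,W=c["depth"].shape;u,v=np.meshgrid(np.arange(W),np.arange(H));d=c["depth"]
    p=np.stack([(u-c["cx"])/c["fx"]*d,-(v-c["cy"])/c["fy"]*d,-d],-1)
    return p@c["T"][:3,:3].T+c["T"][:3,3]
E
python3 - <<'E'
import pickle,cv2,numpy as np
from h import *
c=pickle.load(open("pics/top0.pkl","rb"))
x0,y0,x1,y1=210,125,320,195
cv2.imwrite("pics/crop0.png",cv2.resize(c["img"][y0:y1,x0:x1,::-1],None,fx=7,fy=7,interpolation=cv2.INTER_CUBIC))
P=cloud(c);g=c["img"].astype(int).max(2)
m=np.zeros(g.shape,np.uint8);m[140:185,268:306]=1
z=P[...,2]
b=(m>0)&(z>0.074)&(z<0.095)
print(b.sum(),P[b].mean(0),np.argwhere(b).mean(0)[::-1])
(cx,cy),(w,h),a=cv2.minAreaRect(P[b][:,:2].astype(np.float32)*1000);print(cx,cy,w,h,a)
# plate
pl=np.zeros_like(m);pl[130:192,215:315]=1
pm=((pl>0)&(g>150)&(np.ptp(c["img"].astype(int),2)<25)).astype(np.uint8)
pts=np.array([world(c,u,v,.018)[:2] for v,u in np.argwhere(pm)],np.float32)*1000
print(cv2.minAreaRect(pts))
s=pickle.load(open("pics/side0.pkl","rb"))
P=cloud(s);z=P[...,2];m=np.zeros(g.shape,bool);m[140:190,215:265]=1
b=m&(z>0.072)&(z<0.095)&(s["img"].max(2)<110);q=P[b];print("side",b.sum(),q.mean(0),cv2.minAreaRect(q[:,:2].astype(np.float32)*1000))
E
```

```text
161 [ 0.56778748 -0.16414438  0.08136466] [288.22981366 157.9378882 ]
568.2599487304688 -164.5043487548828 14.06201457977295 63.887550354003906 86.15635681152344
((572.627685546875, -112.2318115234375), (212.6536407470703, 107.5631103515625), 85.31971740722656)
side 208 [ 0.5647138  -0.14107047  0.07928113] ((573.953125, -106.86781311035156), (132.73651123046875, 61.38419723510742), 83.82500457763672)
```

View pics/crop0.png

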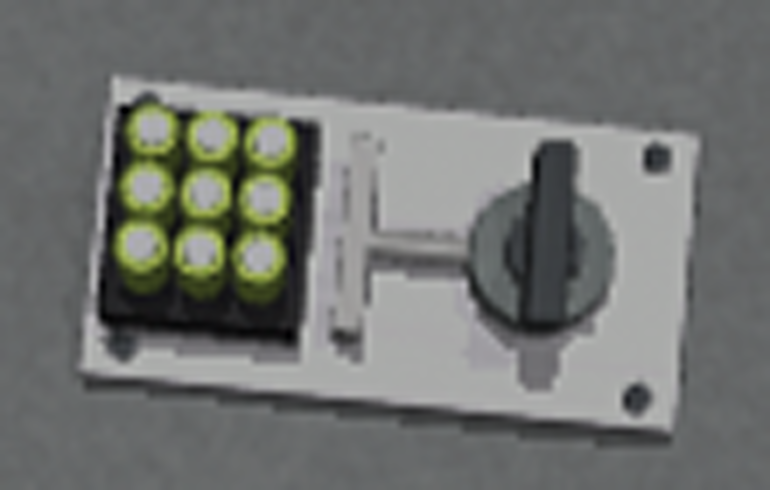

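The crop shows an aluminium plate, a bar-shaped knob and yellow-green cells, so this is the target. The bar centre is at about (0.568, -0.164) and its long axis points at -3.8°. I'll approach with a tool yaw of about -93.8°, which leaves joint 6 room for the whole turn.

```bash
python3 -m pendant '[[[0,0,-3],[0,0,0],1],[[-2,-3.6,0],[0,0,0],1],[[-2,-3.6,0],[0,0,0],1],[[-2,-3.6,0],[0,0,0],1],[[-2,-3.6,0],[0,0,0],1],[[-2,-3.6,0],[0,0,0],1],[[-2,-3.6,0],[0,0,0],1],[[-2,-3.6,0],[0,0,0],1]]'
python3 -m pendant '[[[-2,-3.6,0],[0,0,0],1],[[-2,-3.6,0],[0,0,0],1],[[-2,-3.6,0],[0,0,0],1],[[-2,-3.6,0],[0,0,0],1],[[0,0,0],[0,0,8.6],1],[[0,0,0],[0,0,8.6],1],[[0,0,0],[0,0,8.5],1],[[0,0,0],[0,0,0],1]]'
```

```text
t: 1.1
position: [0.4151, -0.3549, 0.2144]
tool_rot: [180.0, 0.0, -68.1]
contact_force: [-0.0, -0.7, -0.4]
opening: 1.001
t: 2.1
position: [0.5182, -0.2281, 0.2144]
tool_rot: [180.0, 0.0, -93.7]
contact_force: [0.1, -0.6, -0.5]
opening: 1.003
```

```bash
python3 -m pendant '[[[-3.3,-2.3,0],[0,0,0],1],[[-3.4,-2.25,0],[0,0,0],1],[[0,0,0],[0,0,0],1]]'
python3 - <<'E'
from rig import env
from h import *
from scipy.spatial.transform import Rotation as R
s=env.observe();c=env.read_camera("wrist")
T=np.eye(4);T[:3,:3]=R.from_euler("xyz",s["tool_rot"],degrees=True).as_matrix();T[:3,3]=s["position"]
c["T"]=T@c["mount"];cv2.imwrite("pics/w1.png",c["img"][...,::-1])
print(s["position"],s["tool_rot"])
P=cloud(c);b=(abs(P[...,2]-.082)<.006)&(np.hypot(P[...,0]-.568,P[...,1]+.164)<.045)
print(b.sum(),P[b].mean(0),cv2.minAreaRect(P[b][:,:2].astype(np.float32)*1000))
E
```

```text
t: 2.48
position: [0.5693, -0.1628, 0.2144]
tool_rot: [-180.0, 0.0, -93.5]
contact_force: [-1.3, -0.5, 0.7]
opening: 0.998
[ 0.56932628 -0.16275219  0.21443134] [-1.79996533e+02  1.76596575e-02 -9.34905608e+01]
606 [ 0.57132259 -0.16498892  0.08218371] ((570.341796875, -165.16506958007812), (13.400184631347656, 63.248069763183594), 86.28052520751953)
```

View pics/w1.png

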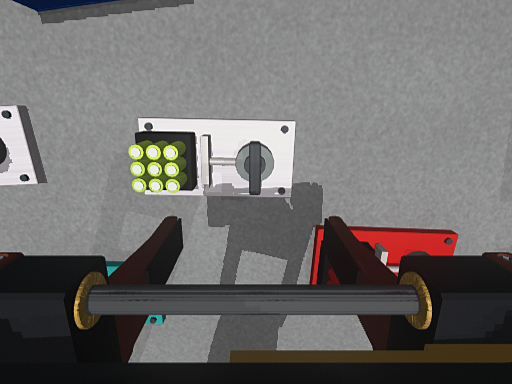

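The wrist view shows the bar at (255,167). It puts the bar at (0.570, -0.165) and 86.3°, which agrees with the top view. Next I'll descend and grip.

```bash
python3 -m pendant '[[[0.2,0,4],[0,0,0.2],1],[[0,0,4],[0,0,0],1],[[0,0,4],[0,0,0],1],[[0,0,2.4],[0,0,0],1],[[0,0,2],[0,0,0],1],[[0,0,0],[0,0,0],1]]'
python3 -m pendant '[[[0,0,0],[0,0,0],-1],[[0,0,0],[0,0,0],-1],[[0,0,0],[0,0,0],-1],[[0,0,0],[0,0,0],-1],[[0,0,0],[0,0,0],-1],[[0,0,0],[0,0,0],-1]]'
python3 -c "
from rig import env;s=env.observe();print(s['contact_force'],s['moment'],s['position'])"
```

```text
t: 3.28
position: [0.5668, -0.1667, 0.0494]
tool_rot: [179.8, 0.0, -94.0]
contact_force: [0.4, 1.1, -0.7]
opening: 0.999
t: 4.03
position: [0.5681, -0.1664, 0.0507]
tool_rot: [180.0, 0.0, -94.0]
contact_force: [-0.6, 0.1, 0.3]
opening: 0.351
[-0.60000359  0.07446368  0.28057626] [ 0.05020717  0.04188448 -0.01901634] [ 0.56812458 -0.16642291  0.05066799]
```

```bash
python3 -m pendant '[[[0,0,0],[0,0,0],-1],[[0,0,0],[0,0,0],-1],[[0,0,0],[0,0,0],-1],[[0,0,0],[0,0,0],-1],[[0,0,0],[0,0,0],-1]]'
python3 -c "
from rig import env;s=env.observe();print(s['contact_force'],s['moment'],s['position'])"
```

```text
t: 4.65
position: [0.5681, -0.1665, 0.0507]
tool_rot: [-180.0, -0.0, -94.0]
contact_force: [-0.0, 0.1, 0.4]
opening: 0.004
[-0.02326476  0.05715778  0.4387219 ] [0.04665211 0.01874943 0.04003609] [ 0.56814422 -0.16646393  0.05067745]
```

The fingers shut on nothing, so I'll look before doing anything else.

Run:
```python
from rig import env
from h import *
ims=[]
for n,(x0,y0,x1,y1) in dict(side=(180,60,340,180),wrist=(0,0,512,384),top=(220,100,348,196)).items():
    c=env.read_camera(n);i=c["img"][y0:y1,x0:x1,::-1];ims.append(cv2.resize(i,(400,300),interpolation=cv2.INTER_CUBIC))
ims.append(ims[0]*0)
cv2.imwrite("pics/chk1.png",np.vstack([np.hstack(ims[:2]),np.hstack(ims[2:])]))
```

```text
(no output)
```

View pics/chk1.png

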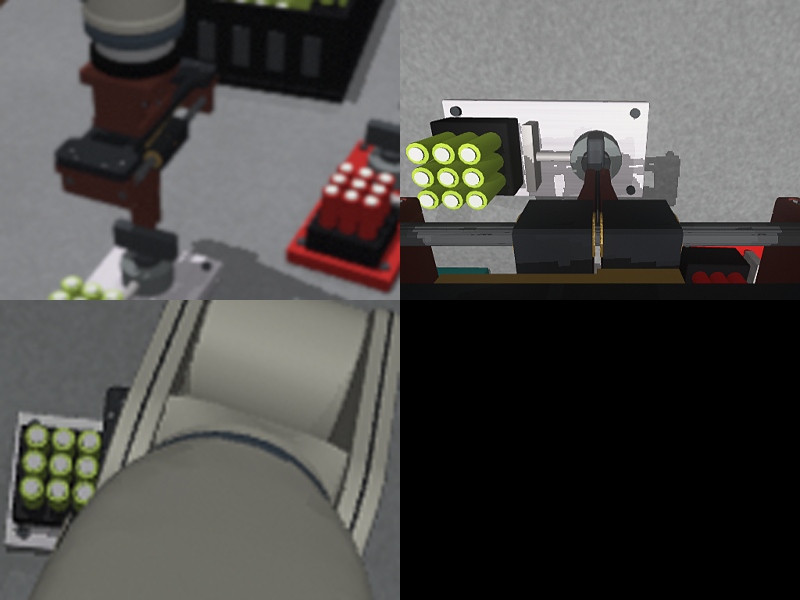

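Run:
```python
from rig import env
from h import *
from scipy.spatial.transform import Rotation as R
s=env.observe();c=env.read_camera("wrist")
T=np.eye(4);T[:3,:3]=R.from_euler("xyz",s["tool_rot"],degrees=True).as_matrix();T[:3,3]=s["position"]
c["T"]=T@c["mount"];P=cloud(c)
b=(abs(P[...,2]-.082)<.006)&(np.hypot(P[...,0]-.568,P[...,1]+.164)<.045)
print(s["t"],s["position"],b.sum(),P[b].mean(0) if b.any() else 0, cv2.minAreaRect(P[b][:,:2].astype(np.float32)*1000))
cv2.imwrite("pics/w2.png",cv2.resize(c["img"][130:290,160:360,::-1],(800,640))[:600])
d=env.read_camera("side");cv2.imwrite("pics/s2.png",cv2.resize(d["img"][120:200,195:285,::-1],(675,600),interpolation=cv2.INTER_CUBIC))
Q=cloud(d)
for v in range(136,176,4): print(v,[tuple((Q[v,u]*1000).astype(int)) for u in range(224,256,5)])
```

```text
4.8 [ 0.56813986 -0.16645475  0.05066403] 887 [ 0.5895297  -0.16614648  0.08215249] ((588.4595947265625, -165.88006591796875), (13.43741512298584, 26.394794464111328), 86.28793334960938)
136 [(np.int64(559), np.int64(-83), np.int64(185)), (np.int64(545), np.int64(-78), np.int64(193)), (np.int64(540), np.int64(-91), np.int64(184)), (np.int64(559), np.int64(-154), np.int64(135)), (np.int64(555), np.int64(-174), np.int64(122)), (np.int64(609), np.int64(-328), np.int64(0)), (np.int64(597), np.int64(-334), np.int64(0))]
140 [(np.int64(561), np.int64(-86), np.int64(173)), (np.int64(549), np.int64(-85), np.int64(176)), (np.int64(540), np.int64(-89), np.int64(176)), (np.int64(561), np.int64(-157), np.int64(122)), (np.int64(556), np.int64(-174), np.int64(110)), (np.int64(603), np.int64(-314), np.int64(-2)), (np.int64(590), np.int64(-318), np.int64(-1))]
144 [(np.int64(661), np.int64(-275), np.int64(-2)), (np.int64(647), np.int64(-278), np.int64(-1)), (np.int64(574), np.int64(-157), np.int64(107)), (np.int64(561), np.int64(-158), np.int64(110)), (np.int64(554), np.int64(-169), np.int64(103)), 
[... 1727 characters left out ...]
, np.int64(-206), np.int64(16))]
168 [(np.int64(610), np.int64(-167), np.int64(15)), (np.int64(586), np.int64(-145), np.int64(41)), (np.int64(573), np.int64(-146), np.int64(44)), (np.int64(563), np.int64(-152), np.int64(42)), (np.int64(551), np.int64(-155), np.int64(43)), (np.int64(543), np.int64(-165), np.int64(37)), (np.int64(262), np.int64(484), np.int64(662))]
172 [(np.int64(604), np.int64(-153), np.int64(16)), (np.int64(588), np.int64(-147), np.int64(26)), (np.int64(570), np.int64(-139), np.int64(38)), (np.int64(558), np.int64(-140), np.int64(41)), (np.int64(548), np.int64(-147), np.int64(38)), (np.int64(544), np.int64(-166), np.int64(23)), (np.int64(535), np.int64(-178), np.int64(16))]
```

View pics/w2.png

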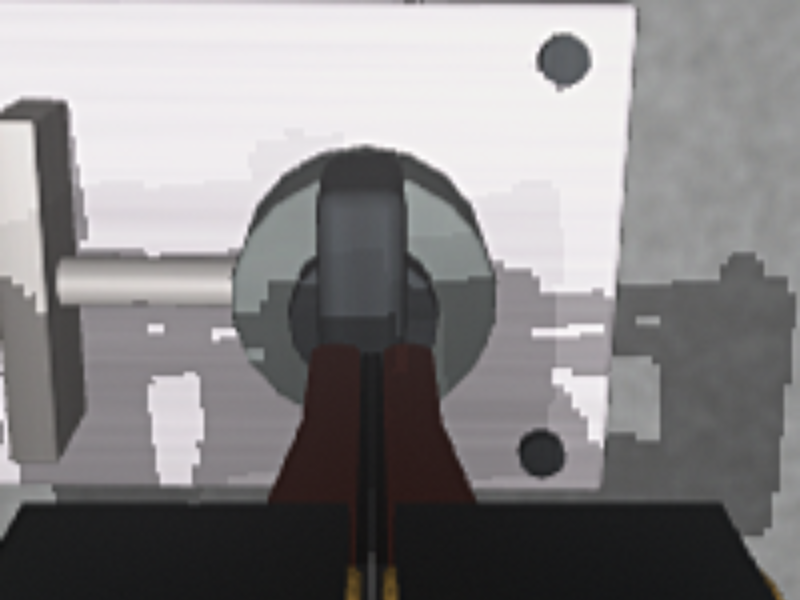

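View pics/s2.png

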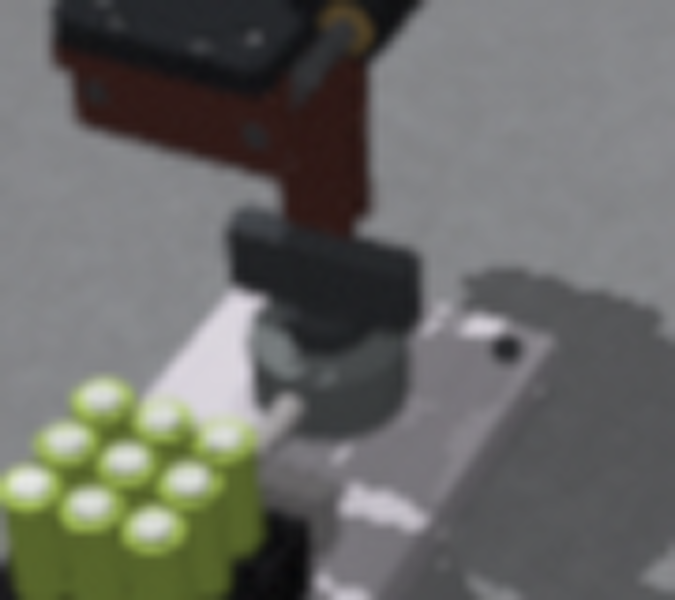

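Run:
```python
from rig import env
from h import *
s=env.observe();c=env.read_camera("wrist");c["T"]=c["mount"];P=cloud(c)*1000
print(c["mount"].round(3).tolist())
for v in range(208,256,4): print(v,[tuple(P[v,u].astype(int).tolist()) for u in (232,236,240,244,248,252,256,260,264,268)])
```

```text
[[1.0, 0.0, 0.001, 0.0], [0.001, -0.96, -0.281, -0.077], [0.0, 0.281, -0.96, -0.201], [0.0, 0.0, 0.0, 1.0]]
208 [(-15, -2, -3), (-12, -2, -3), (-8, -12, -30), (-5, -12, -30), (-2, -13, -32), (0, -12, -30), (2, -13, -31), (4, -12, -29), (8, -2, -3), (11, -3, -4)]
212 [(-15, 3, 5), (-12, 0, -3), (-7, -10, -31), (-5, -10, -31), (-2, -10, -32), (0, -10, -32), (2, -10, -31), (4, -9, -29), (8, 0, -4), (11, 0, -3)]
216 [(-16, 7, 6), (-12, 3, -3), (-7, -10, -39), (-5, -11, -39), (-2, -10, -39), (0, -7, -31), (2, -7, -31), (4, -10, -38), (6, -11, -40), (12, 7, 6)]
220 [(-16, 11, 6), (-12, 10, 6), (-7, -11, -45), (-5, -11, -46), (-2, -10, -45), (0, -9, -41), (1, -11, -45), (4, -11, -46), (6, -10, -45), (9, -10, -45)]
224 [(-16, 14, 6), (-12, 14, 5), (-7, -10, -50), (-4, -11, -53), (-2, -10, -51), (0, -9, -48), (1, -11, -51), (4, -11, -51), (6, -10, -51), (8, -11, -52)]
228 [(-16, 17, 6), (-9, -11, -56), (-6, -11, -57), (-4, -10, -56), (-2, -10, -56), (0, -9, -54), (1, -10, -56), (4, -11, -57), (6, -10, -56), (8, -10, -56)]
232 [(-18, 33, 32), (-8, -11, -62), (-6, -10, -61), (-4, -10, -61), (-2
[... 178 characters left out ...]
 -63), (1, -10, -66), (3, -11, -67), (5, -10, -66), (7, -10, -66)]
240 [(-18, 41, 32), (-8, -10, -70), (-6, -10, -70), (-4, -11, -71), (-2, -11, -71), (0, -9, -68), (1, -11, -71), (3, -11, -71), (5, -11, -72), (7, -10, -70)]
244 [(-10, -10, -75), (-8, -11, -75), (-6, -11, -75), (-4, -10, -74), (-2, -10, -75), (0, -9, -72), (1, -10, -73), (3, -11, -75), (5, -11, -75), (7, -11, -75)]
248 [(-9, -10, -78), (-7, -10, -78), (-5, -11, -80), (-4, -10, -78), (-2, -10, -78), (0, -9, -76), (1, -7, -73), (3, -10, -79), (5, -10, -78), (7, -11, -79)]
252 [(-9, -10, -82), (-7, -11, -83), (-5, -10, -83), (-3, -10, -82), (-2, -10, -82), (0, -9, -80), (1, -9, -79), (3, -10, -82), (5, -10, -82), (7, -10, -83)]
```

The closed fingertips seem to disappear into or end on the bar top, at about tool z = -35 mm. I'll open the gripper and check how far down the fingers actually reach.

```bash
python3 -m pendant '[[[0,0,0],[0,0,0],1],[[0,0,0],[0,0,0],1],[[0,0,0],[0,0,0],1],[[0,0,0],[0,0,0],1],[[0,0,0],[0,0,0],1],[[0,0,0],[0,0,0],1],[[0,0,0],[0,0,0],1]]'
python3 - <<'E'
from rig import env
from h import *
s=env.observe();c=env.read_camera("wrist");cv2.imwrite("pics/w3.png",c["img"][...,::-1])
c["T"]=c["mount"];P=cloud(c)*1000
f=(abs(P[...,0])<62)&(abs(P[...,0])>30)&(abs(P[...,1]+10)<2.5)&(P[...,2]<-5)&(P[...,2]>-60)
v,u=np.nonzero(f);print(f.sum())
for zz in range(-60,0,5):
    g=f&(P[...,2]>=zz)&(P[...,2]<zz+5);print(zz,g.sum(),P[g][:,0].min() if g.any() else 0,P[g][:,0].max() if g.any() else 0)
d=env.read_camera("side");cv2.imwrite("pics/s3.png",cv2.resize(d["img"][100:220,165:325,::-1],(800,600),interpolation=cv2.INTER_CUBIC))
E
```

```text
t: 5.82
position: [0.5681, -0.1664, 0.0507]
tool_rot: [180.0, 0.0, -94.0]
contact_force: [0.1, -0.3, -0.1]
opening: 0.764
547
-60 146 -42.4047262655925 42.33240484764636
-55 150 -42.54644306354079 42.13678665890502
-50 120 -42.35772588762734 42.28569103243152
-45 113 -42.23601875773573 42.069237587393836
-40 18 -41.063638763273126 40.9487307336003
-35 0 0 0
-30 0 0 0
-25 0 0 0
-20 0 0 0
-15 0 0 0
-10 0 0 0
-5 0 0 0
```

View pics/w3.png

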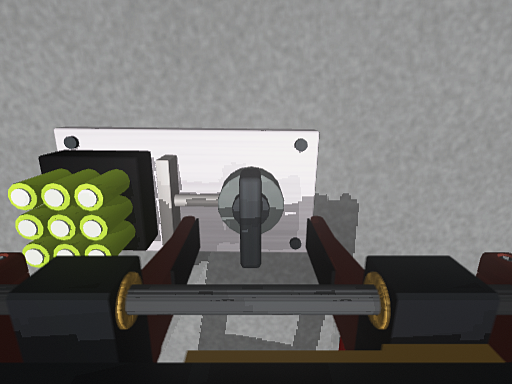

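View pics/s3.png

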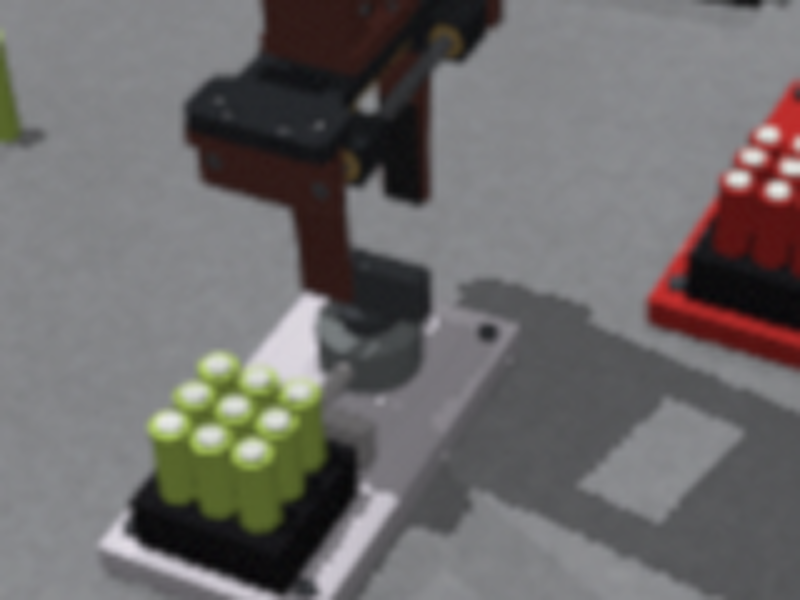

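The fingers end about 37 mm short of the stated TCP, and the reported pose isn't off by that much. They closed just above the bar. I'll cross-check with the side camera before lowering further.

Run:
```python
from rig import env
from h import *
print(env.grasp_offset, env.observe()["opening"])
d=env.read_camera("side");Q=cloud(d)*1000
m=np.zeros(Q.shape[:2],bool);m[120:165,222:240]=1
f=m&(Q[...,1]>-130)&(Q[...,1]<-100)&(Q[...,2]<140)&(Q[...,2]>50)
print(f.sum(),Q[f].min(0),Q[f].max(0),np.sort(Q[f][:,2])[:12].astype(int))
m[:]=0;m[120:150,238:256]=1
f=m&(Q[...,1]>-260)&(Q[...,1]<-190)&(Q[...,2]<140)&(Q[...,2]>50);print(f.sum(),Q[f].min(0),Q[f].max(0),np.sort(Q[f][:,2])[:12].astype(int))
```

```text
0.0187 0.8519542502473785
181 [ 557.6873389  -127.72700149   88.19121053] [ 582.06078705 -114.60705644  139.99076605] [88 88 89 89 89 90 90 90 91 92 92 92]
163 [ 552.04129851 -211.83563305   87.56463453] [ 575.92643543 -200.87828423  139.20583433] [87 87 87 89 89 89 89 90 90 91 92 92]
```

Run:
```python
from rig import env
from h import *
d=env.read_camera("side");Q=(cloud(d)*1000).astype(int)
for p in [(206,130),(207,134),(212,137),(218,139),(222,140),(226,140),(230,142),(228,150)]: print(p,Q[p[1],p[0]])
m=np.zeros(Q.shape[:2],bool);m[100:165,195:265]=1
m&=(Q[...,2]>93)&(Q[...,2]<300)&(Q[...,1]<0)
for z in range(93,200,8):
    k=m&(Q[...,2]>=z)&(Q[...,2]<z+8); print(z,k.sum(),Q[k].min(0)[:2],Q[k].max(0)[:2]) if k.any() else 0
```

```text
(206, 130) [597 -82 191]
(207, 134) [598 -86 178]
(212, 137) [588 -86 173]
(218, 139) [574 -86 172]
(222, 140) [566 -87 171]
(226, 140) [556 -86 174]
(230, 142) [547 -85 172]
(228, 150) [ 570 -117  121]
93 46 [ 552 -214] [ 580 -117]
101 61 [ 552 -210] [ 582 -116]
109 51 [ 552 -211] [ 580 -116]
117 56 [ 553 -210] [ 580 -115]
125 53 [ 552 -211] [ 581 -114]
133 50 [ 552 -218] [ 580 -114]
141 30 [ 552 -217] [ 581 -113]
149 19 [ 552 -219] [ 573 -205]
157 12 [ 558 -209] [ 568 -205]
165 64 [ 530 -236] [605 -83]
173 164 [ 529 -237] [606 -83]
181 208 [ 529 -236] [604 -83]
189 161 [ 530 -224] [606 -77]
197 146 [ 539 -198] [606 -75]
```

Both cameras agree that the real tips are at z ≈ 0.087 while the reported TCP is 0.051. The gripper body clears the cells even 36 mm lower, so I'll lower 36 mm and grip.

```bash
python3 -m pendant '[[[0,0,0],[0,0,0],1],[[0,0,2],[0,0,0],1],[[0,0,1],[0,0,0],1],[[0,0,0.6],[0,0,0],1],[[0,0,0],[0,0,0],-1],[[0,0,0],[0,0,0],-1],[[0,0,0],[0,0,0],-1],[[0,0,0],[0,0,0],-1]]'
python3 -m pendant '[[[0,0,0],[0,0,0],-1],[[0,0,0],[0,0,0],-1],[[0,0,0],[0,0,0],-1],[[0,0,0],[0,0,0],-1],[[0,0,0],[0,0,0],-1],[[0,0,0],[0,0,0],-1]]'
python3 - <<'E'
from rig import env
from h import *
s=env.observe();print(s['contact_force'],s['moment'],s['position'],s['opening'])
c=env.read_camera("wrist");d=env.read_camera("side")
cv2.imwrite("pics/g4.png",np.hstack([cv2.resize(c["img"][130:290,160:360,::-1],(400,320)),cv2.resize(d["img"][110:190,190:290,::-1],(400,320),interpolation=cv2.INTER_CUBIC)]))
E
```

```text
t: 7.02
position: [0.5684, -0.1665, 0.015]
tool_rot: [-180.0, -0.0, -94.0]
contact_force: [-0.5, 0.4, -0.5]
opening: 0.586
t: 7.78
position: [0.5682, -0.1651, 0.0147]
tool_rot: [180.0, 0.1, -94.1]
contact_force: [0.9, 7.4, 2.2]
opening: 0.284
[0.89128487 7.4212303  2.22421743] [ 1.35854506 -0.19767285 -0.08292116] [ 0.56820646 -0.16508349  0.01472997] 0.28392771937523265
```

View pics/g4.png

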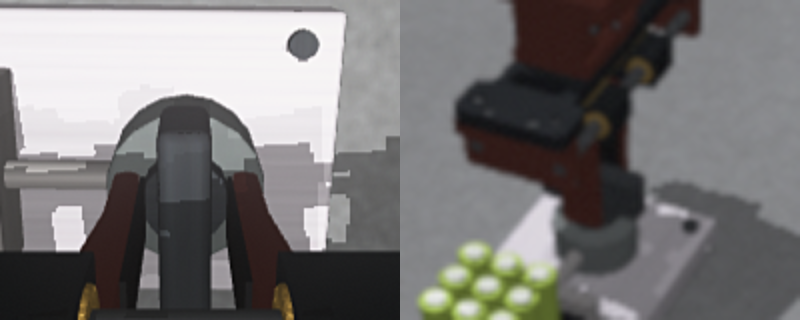

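The fingers stopped at 25 mm, so the tips are clasping the 28 mm hub under the bar. I'll open, rise 8 mm and close on the bar itself.

```bash
python3 -m pendant '[[[0,0,0],[0,0,0],0.2],[[0,0,0],[0,0,0],0.2],[[0,0,-0.5],[0,0,0],0.2],[[0,0,-0.3],[0,0,0],0],[[0,0,0],[0,0,0],-1],[[0,0,0],[0,0,0],-1],[[0,0,0],[0,0,0],-1],[[0,0,0],[0,0,0],-1]]'
python3 -m pendant '[[[0,0,0],[0,0,0],-1],[[0,0,0],[0,0,0],-1]]'
python3 - <<'E'
from rig import env
from h import *
s=env.observe();print(s['contact_force'],s['moment'],s['position'],s['opening'])
c=env.read_camera("wrist");d=env.read_camera("side")
cv2.imwrite("pics/g5.png",np.hstack([cv2.resize(c["img"][130:290,160:360,::-1],(400,320)),cv2.resize(d["img"][110:190,190:290,::-1],(400,320),interpolation=cv2.INTER_CUBIC)]))
E
```

```text
t: 8.88
position: [0.5681, -0.165, 0.0226]
tool_rot: [180.0, 0.1, -94.1]
contact_force: [1.6, 7.5, 1.3]
opening: 0.156
t: 9.12
position: [0.5681, -0.165, 0.0226]
tool_rot: [180.0, 0.1, -94.0]
contact_force: [1.1, 7.3, 2.3]
opening: 0.158
[1.11013988 7.27559812 2.32389776] [ 1.27178379 -0.16190132  0.0256577 ] [ 0.56809525 -0.16496087  0.02260013] 0.1581841385649575
```

View pics/g5.png

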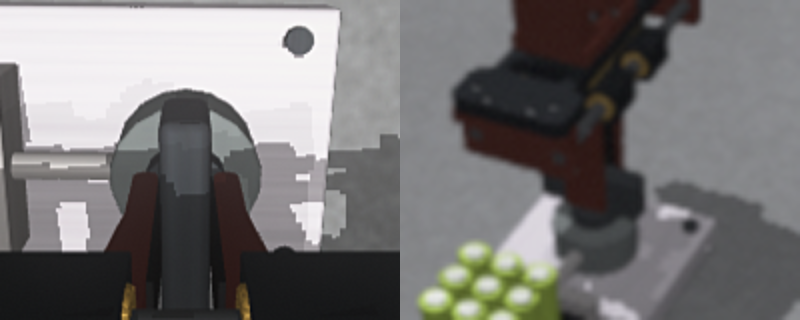

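The opening is now 13.9 mm, so the bar is gripped. I'll take out the 1.5 mm lateral preload and rock clockwise, which is +z in the tool frame.

```bash
python3 -m pendant '[[[-0.15,0,0],[0,0,0],-1],[[0,0,0],[0,0,5],-1],[[0,0,0],[0,0,5],-1],[[0,0,0],[0,0,3.5],-1],[[0,0,0],[0,0,0],-1]]'
python3 -c "
from rig import env;s=env.observe();print(s['contact_force'],s['moment'],s['tool_rot'],s['opening'])"
```

```text
t: 9.85
position: [0.5682, -0.1646, 0.0226]
tool_rot: [180.0, 0.0, -107.5]
contact_force: [1.9, 3.9, 0.7]
opening: 0.157
[1.87926945 3.89282758 0.7429454 ] [ 0.68283106 -0.08622471  0.16344622] [ 1.79980308e+02  2.60002450e-02 -1.07514523e+02] 0.15681402490157195
```

```bash
python3 -m pendant '[[[0,0,0],[0,0,-6],-1],[[0,0,0],[0,0,-6],-1],[[0,0,0],[0,0,-6],-1],[[0,0,0],[0,0,-6],-1],[[0,0,0],[0,0,-3],-1],[[0,0,0],[0,0,0],-1]]'
python3 - <<'E'
from rig import env
from h import *
s=env.observe();print(s['contact_force'],s['moment'],s['tool_rot'],s['opening'])
c=env.read_camera("wrist");d=env.read_camera("side")
cv2.imwrite("pics/g6.png",np.hstack([cv2.resize(c["img"][130:290,160:360,::-1],(400,320)),cv2.resize(d["img"][110:190,190:290,::-1],(400,320),interpolation=cv2.INTER_CUBIC)]))
E
```

```text
t: 10.6
position: [0.5683, -0.1653, 0.0226]
tool_rot: [-180.0, -0.0, -80.5]
contact_force: [0.3, 0.2, -1.3]
opening: 0.155
[ 0.26877058  0.23010923 -1.33516537] [ 0.00204681 -0.10433261  0.03757836] [-1.79994374e+02 -1.91682791e-02 -8.05025973e+01] 0.15484054912806505
```

View pics/g6.png

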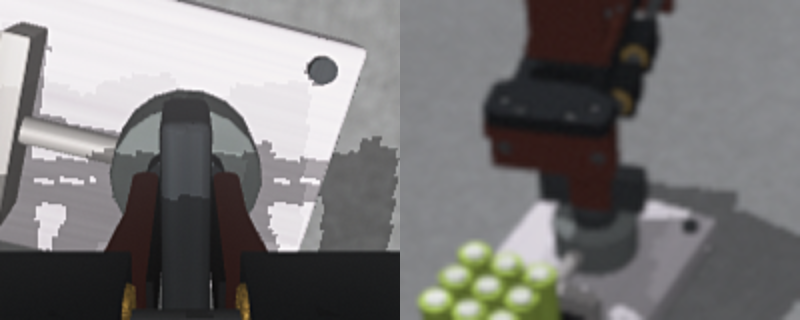

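The bar follows the fingers, and the plate is seen turned relative to them. I'll keep rocking, with three more full cycles to cover up to four swings.

```bash
for i in 1; do python3 -m pendant '[[[0,0,0],[0,0,7],-1],[[0,0,0],[0,0,7],-1],[[0,0,0],[0,0,7],-1],[[0,0,0],[0,0,6],-1],[[0,0,0],[0,0,0],-1]]'; done
python3 -m pendant '[[[0,0,0],[0,0,-7],-1],[[0,0,0],[0,0,-7],-1],[[0,0,0],[0,0,-7],-1],[[0,0,0],[0,0,-6],-1],[[0,0,0],[0,0,0],-1]]'
python3 -m pendant '[[[0,0,0],[0,0,7],-1],[[0,0,0],[0,0,7],-1],[[0,0,0],[0,0,7],-1],[[0,0,0],[0,0,6],-1],[[0,0,0],[0,0,0],-1]]'
python3 -m pendant '[[[0,0,0],[0,0,-7],-1],[[0,0,0],[0,0,-7],-1],[[0,0,0],[0,0,-7],-1],[[0,0,0],[0,0,-6],-1],[[0,0,0],[0,0,0],-1]]'
python3 -m pendant '[[[0,0,0],[0,0,7],-1],[[0,0,0],[0,0,7],-1],[[0,0,0],[0,0,7],-1],[[0,0,0],[0,0,6],-1],[[0,0,0],[0,0,0],-1]]'
python3 -m pendant '[[[0,0,0],[0,0,-7],-1],[[0,0,0],[0,0,-7],-1],[[0,0,0],[0,0,-7],-1],[[0,0,0],[0,0,-6],-1],[[0,0,0],[0,0,0],-1]]'
```

```text
t: 11.32
position: [0.5681, -0.1645, 0.0226]
tool_rot: [180.0, 0.0, -107.4]
contact_force: [0.2, 2.2, 0.5]
opening: 0.161
t: 11.95
position: [0.5687, -0.1651, 0.0226]
tool_rot: [-179.9, -0.0, -80.6]
contact_force: [2.3, 1.7, -2.5]
opening: 0.163
t: 12.58
position: [0.568, -0.1646, 0.0226]
tool_rot: [180.0, -0.0, -107.4]
contact_force: [0.7, 3.4, 0.3]
opening: 0.164
t: 13.2
position: [0.5685, -0.1651, 0.0226]
tool_rot: [-180.0, -0.0, -80.6]
contact_force: [1.8, 0.7, -3.6]
opening: 0.165
t: 13.82
position: [0.5674, -0.1645, 0.0226]
tool_rot: [179.9, -0.0, -107.5]
contact_force: [-2.1, 4.1, 1.1]
opening: 0.167
t: 14.45
position: [0.5678, -0.1653, 0.0226]
tool_rot: [180.0, -0.0, -80.5]
contact_force: [-2.4, -0.9, 0.1]
opening: 0.154
```

Now I'll probe past the old + stop.

```bash
python3 -m pendant '[[[0,0,0],[0,0,-4],-1],[[0,0,0],[0,0,-4],-1],[[0,0,0],[0,0,0],-1]]'
cat > bar.py <<'E'
from rig import env
from h import *
from scipy.spatial.transform import Rotation as R
import sys
s=env.observe();c=env.read_camera("wrist")
T=np.eye(4);T[:3,:3]=R.from_euler("xyz",s["tool_rot"],degrees=True).as_matrix();T[:3,3]=s["position"]
c["T"]=T@c["mount"];P=cloud(c)
b=(abs(P[...,2]-.082)<.005)&(np.hypot(P[...,0]-.568,P[...,1]+.165)<.04)&(c["img"].max(2)<110)
(k,wh,a)=cv2.minAreaRect(P[b][:,:2].astype(np.float32)*1000)
print(s["t"],b.sum(),k,wh,a,"yaw",s["tool_rot"][2],"F",s["contact_force"].round(1),"Mz",s["moment"][2].round(2),"open",round(s["opening"],3))
cv2.imwrite("pics/"+sys.argv[1],c["img"][...,::-1])
E
python3 bar.py g7.png
```

```text
t: 14.82
position: [0.5679, -0.1656, 0.0226]
tool_rot: [180.0, -0.0, -72.6]
contact_force: [-3.1, -4.1, -1.5]
opening: 0.154
14.825 2705 (572.61083984375, -162.24012756347656) (57.573368072509766, 30.389873504638672) 2.4062883853912354 yaw -72.62317402863071 F [-3.1 -4.1 -1.5] Mz 0.01 open 0.154
```

View pics/g7.png

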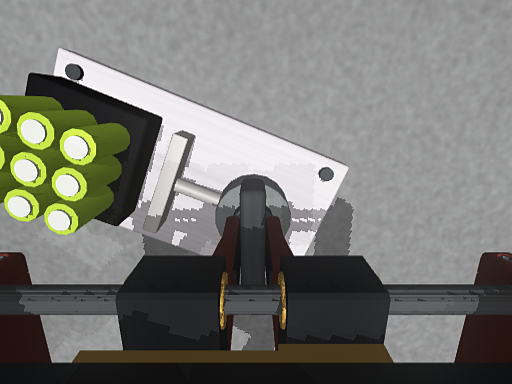

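The bar follows the fingers past the old stop: yaw -72.6 is about +0.37 rad, with no resistance, and the bar is vertical in the image at (252,230). It has broken free, so I'll turn it on toward 1.12 rad.

```bash
python3 -m pendant '[[[0,0,0],[0,0,-7],-1],[[0,0,0],[0,0,-7],-1],[[0,0,0],[0,0,-7],-1],[[0,0,0],[0,0,-7],-1],[[0,0,0],[0,0,-7],-1],[[0,0,0],[0,0,-5],-1],[[0,0,0],[0,0,-2.5],-1],[[0,0,0],[0,0,0],-1]]'
python3 bar.py g8.png
```

```text
t: 15.88
position: [0.5689, -0.1667, 0.0226]
tool_rot: [179.9, -0.1, -30.1]
contact_force: [-0.9, -8.7, -4.9]
opening: 0.161
15.875 2713 (572.5506591796875, -162.20404052734375) (57.6400260925293, 30.462907791137695) 74.61267852783203 yaw -30.103647460992956 F [-0.9 -8.7 -4.9] Mz -0.06 open 0.161
```

View pics/g8.png

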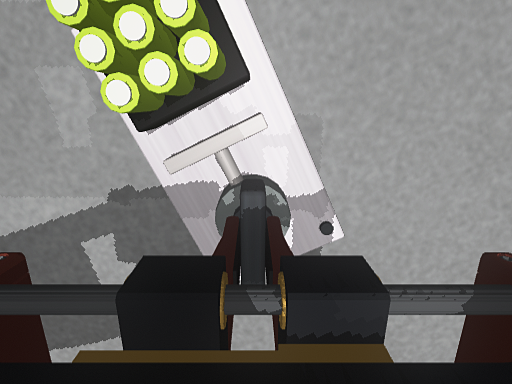

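The knob has turned about 64° (1.115 rad). I'll release and rise.

```bash
python3 -m pendant '[[[0,0,0],[0,0,0],0.1],[[0,0,0],[0,0,0],0.1],[[0,0,0],[0,0,0],0.1],[[0,0,0],[0,0,0],0.1],[[0,0,0],[0,0,0],0.1],[[0,0,0],[0,0,0],0.1]]'
python3 -m pendant '[[[0,0,-1],[0,0,0],0.1],[[0,0,-3],[0,0,0],0.1],[[0,0,-4],[0,0,0],0.1],[[0,0,-5],[0,0,0],0.1],[[0,0,-5],[0,0,0],0.1],[[0,0,0],[0,0,0],0.1],[[0,0,0],[0,0,0],0.1]]'
sed -i 's/<.04)/<.036)/' bar.py; python3 bar.py g9.png
```

```text
t: 16.68
position: [0.5683, -0.1649, 0.0227]
tool_rot: [-180.0, -0.0, -30.0]
contact_force: [0.7, 0.7, 0.0]
opening: 0.553
t: 17.55
position: [0.5678, -0.1648, 0.2027]
tool_rot: [180.0, 0.0, -30.0]
contact_force: [-0.3, 0.2, -0.8]
opening: 0.551
17.55 638 (569.7764892578125, -164.4486846923828) (63.26299285888672, 13.846792221069336) 60.42525863647461 yaw -30.022809973795646 F [-0.3  0.2 -0.8] Mz -0.01 open 0.551
```

View pics/g9.png

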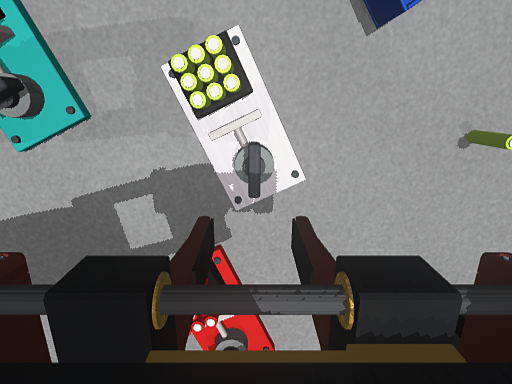

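The wrist view shows the bar free at (254,168), with its axis at 60.4° against -3.8° at the start. That is about 1.12 rad. The gripper is clear, so I'm handing in.

```bash
python3 -c "
from rig import env;s=env.observe();print(s['t'],s['joint_vel'].round(2));print(env.close_job())"
```

```text
17.6 [0.09 1.06 0.34 0.03 0.03 0.05]
the job is handed in; nothing more can be done
None
```

I rocked the wing knob of the aluminium clamp stop to stop over four cycles until it broke free. I then turned it anticlockwise to about 1.12 rad, released it and lifted clear. The job was handed in at 17.6 s.

- **Final check:** The wrist camera put the bar at 60.4°, against -3.8° at the start. That is 64.2°, or 1.12 rad, where at least 0.95 was needed. The knob was let go and the fingers were clear of everything, with about 0 N of contact force. I never went near the round knob, but I took no final picture of it.
- **TCP disagreed with the pictures:** The fingertips really end about 37 mm short of the stated TCP. My first close therefore shut on air just above the bar.
- **Second miss:** After lowering 36 mm the fingers clasped the hub (25 mm opening). Rising 8 mm gave a proper grip on the bar (13.9 mm).
- **Failed measurement:** While the bar was gripped, the angle fit also picked up the fingers, so I ignored it and judged by eye and by tool yaw.

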